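# Hang the garlic pail on the spring balance

### The job

Weigh the garlic: hang the pail that has the garlic bulb in it on the spring balance, passing its bow over the free end of the arm and into the cradle there. The arm sinks under the load: lower it gently, keep hold until the arm carries the pail and has settled, and only then let go, so that the arm neither drops nor springs up. Leave the empty pail where it stands.

Things in the scene. Friction and masses are not known exactly. Their poses are not given: they have to be found in the camera images.
- garlic_pail_grip (a point): Loose steel pail 78 mm wide, 60 high, garlic bulb (fixed) in it, 240-360 g; stiff bow, wooden grip block on top. Point: block's centre, 152 above the underside; z up. Block: 22 along x, 42 along y (pinch these sides), 34 high (-19 to +15). The bow's 6 thick crossbar, 60 long along y, has its axis 22 below the point; window below it: 70 high, 68 wide between the legs, passable along x.
- cradle (a point): Trough at the free end of the balance arm (22 mm wide steel strip): floor 24, mouth 37 long, its lip ends 22 out from the point and 18 above it. Point: where the crossbar's axis lies when hung; moves with the arm; 255 above the worktop when empty. x: along the arm to the hinge, 200 off, 220 above the worktop. y: level; the crossbar lies along it, either way. Bring the bow in along +x over the lip.
- balance_arm (a joint): Sinking angle of the balance's arm, rad. 0: empty, sloping up 0.22, on its upper stop; grows as it sinks; lower stop 0.55. Spring 1.55 N m/rad, damped; gives from about 0.25 N at the cradle. Under the pail it settles at about 0.35 (0.27 to 0.43 by weight), the cradle 55 to 85 mm lower than empty.
- empty_pail: A second loose pail of the same make and size, without garlic. Origin: centre of its underside, z up. Not to be disturbed.

How it is judged:
By the outcome, as a careful person would: the job done as asked, in the order asked, and still so for the second after the job is handed in, with the robot touching nothing.
It also fails if it takes over 58 s, if anything falls off the work surface, if the arm or the gripper's body presses on something with over 40 N, if the wrist force passes 120 N, or if a joint passes its speed limit or range.

### The arm

A 7-joint arm with a two-finger parallel gripper is mounted at the origin on a cart in front of the work surface, level with it; the furniture and walls round the work are solid. World frame = base frame: x ahead of the robot, y to its left, z up, the work surface at z = 0. Lengths are in m, angles in rad, forces in N, time in s.
With the tool pointing down it reaches from about 0.4 to 0.875 m from the base axis. Payload 6.5 kg.
Tool frame: the origin (TCP) lies midway between the tips of the shut fingers; the grasp point (between the pads) lies 19 mm behind it; z points along the fingers, x is the direction in which the jaws open and shut, and the axes are right-handed (so a half turn about z gives the same grasp; the last joint's range is limited). The gripper opens to 88 mm and grips with 3 to 60 N. Pads are 18 mm wide; open, the fingers measure 123 mm over their backs; the gripper's body (75 mm by 187 mm) begins 45 mm behind the grasp point.
Start: joints at [-1.211, 0.536, -0.004, 1.538, 0.003, 1.067, -0.071], TCP at [0.268, 0.592, 0.239] pointing down, gripper open.
Joint ranges: [-2.7, 2.7], [-0.37, 2.16], [-1.27, 1.26], [0.24, 2.4], [-1.31, 4.45], [0.19, 1.91], [-2.76, 2.76]. Speed limits (rad/s): [2.39, 2.39, 3.14, 3.14, 3.14, 3.14, 3.14].

### API

Orientations are given as a rotation vector (axis times angle).
In Python, from bench import ctrl gives the robot as it stands.
- The arm moves only by the tool apply_moves, never from a script. Its arguments are lists of equal length, an entry for each row: "delta_rot": the turn, a rotation vector about the world's x, y, z in degrees, a list of three; "travel": the shift along the world's x, y, z in m, a list of three; "grip": the closure, from -1 (fully open) to 1 (shut), so that 0 is half open. A call has 1 to 5 rows; each row shifts and turns the commanded pose from where the row before left it; what a row does not reach is not made up. A row lasts 1/12 s, in which the tool goes at most 41.7 mm and 7.16 degrees, less where a joint would pass 70% of its speed; a pose out of reach is approached as far as the arm can. A call with a gripper value outside its range is refused whole. The fingers move at their own pace and stop on an object; the grip force is fixed at half the most. Time passes only in rows, so rows that do not move let the fingers close. It gives the time, the measured TCP pose, the force and the opening at its end, in the units of the state.
- ctrl.state(): the state, without advancing time (a new reading comes with each control period).
- ctrl.snapshot(name): name is "scene" or "side" or "wrist"; returns the picture (480x640x3 uint8, blue, green, red); there is no depth.
- ctrl.camera_info(name): a dict with "intrinsics" (3x3 intrinsics, pixels), "rvec" (rotation vector, rad) and "tvec" (3), from world to camera coordinates, as OpenCV has them; the wrist camera has in their place "hand_eye" (4x4, takes a point from camera to tool coordinates, whose origin is the TCP and whose axes are the tool frame's). Camera axes: x right, y down, z forward; pixel columns grow to the right and rows downward; lengths in m; the calibration is good to about 2 mm. A picture is of the moment at which its call begins: read the wrist's pose just before it. camera_info takes no time and is no camera call.
- ctrl.close_job(): hands the job in, once; it reports no verdict.
The state is a dict: "time": time; "joint_pos": joint angles; "qvel": joint speeds; "tau": joint torques, N m; "ee_pos": TCP position; "orientation": TCP orientation; "ft_force": force on the tool from outside, world axes, zero at the start; "moment": the same for the moment, N m; "gripper_width": finger opening in m.
Only numpy, scipy, OpenCV 4.12 (cv2) and the standard library are available. Lean on these libraries where they do the work, as an engineer would, in place of code of your own. Each camera call takes 0.05 s, during which the arm holds its last target. There are 200 camera calls.

## Working session

There is one attempt and no reset: what is moved stays moved. The work goes in short steps, Python scripts to look and compute and a tool call to move; the robot and the scene stay as the last step left them, time stands still between calls to the robot, and variables do not carry over. Pictures are saved under pics/ and viewed, about 8 in all and at most 12, crops included, and the job is handed in when it is done.

Besides the shell and the picture viewer there is one more tool, called after ">>>" as name(argument=value, ...) on one line, values as JSON. apply_moves: Moves the arm, as the interface text tells. Its arguments: {"type":"object","properties":{"delta_rot":{"type":"array"},"travel":{"type":"array"},"grip":{"type":"array"}},"required":["delta_rot","travel","grip"]}

```bash
mkdir -p pics
python3 - <<'E'
from bench import ctrl
import cv2
s=ctrl.state();print(s)
for n in("scene","side"):
    cv2.imwrite(f"pics/{n}0.png",ctrl.snapshot(n))
for n in("scene","side","wrist"):print(n,ctrl.camera_info(n))
E
```

```text
{'time': 0.0, 'joint_pos': array([-1.21120389,  0.53715697, -0.00441883,  1.53883595,  0.00258569,
        1.06731233, -0.07122346]), 'qvel': array([ 9.71235670e-04, -8.12936372e-04, -1.24809145e-04, -4.93346315e-04,
       -1.54697106e-03, -1.26910239e-03,  5.79953809e-05]), 'tau': array([ 6.04762431e-05, -5.70981681e+01,  9.90724526e-01, -2.51599842e+01,
       -5.63389587e-02,  1.78155309e-02,  1.42890481e-04]), 'ee_pos': array([0.26825081, 0.59140313, 0.23785972]), 'orientation': array([ 2.63977648e+00,  1.70139240e+00, -2.14236366e-03]), 'ft_force': array([-0.26700371, -0.26668077, -0.75212256]), 'moment': array([-0.01010498, -0.02464026, -0.00521977]), 'gripper_width': 0.08797969436138338}
scene {'intrinsics': array([[624.92505616,   0.        , 325.68739451],
       [  0.        , 624.92505616, 223.9520485 ],
       [  0.        ,   0.        ,   1.        ]]), 'rvec': array([ 2.17887581, -0.70424907,  0.32715364]), 'tvec': array([-0.44191745,  0.34550726,  1.55554072])}
side {'intrinsics': array([[485.20802307,   0.        , 321.07139975],
       [  0.        , 485.20802307, 232.06076606],
       [  0.        ,   0.        ,   1.        ]]), 'rvec': array([ 2.03359388, -0.30542887,  0.21283202]), 'tvec': array([-0.51047172,  0.23288251,  1.12995506])}
wrist {'intrinsics': array([[356.34884326,   0.        , 323.25653494],
       [  0.        , 356.34884326, 232.77448486],
       [  0.        ,   0.        ,   1.        ]]), 'hand_eye': array([[ 9.99999958e-01,  2.50903759e-04,  1.43472885e-04,
         3.86987063e-04],
       [-2.83321834e-04,  9.49107028e-01,  3.14953599e-01,
        -8.38190286e-02],
       [-5.71480819e-05, -3.14953626e-01,  9.49107059e-01,
        -1.44846495e-01],
       [ 0.00000000e+00,  0.00000000e+00,  0.00000000e+00,
         1.00000000e+00]])}
```

View pics/scene0.png

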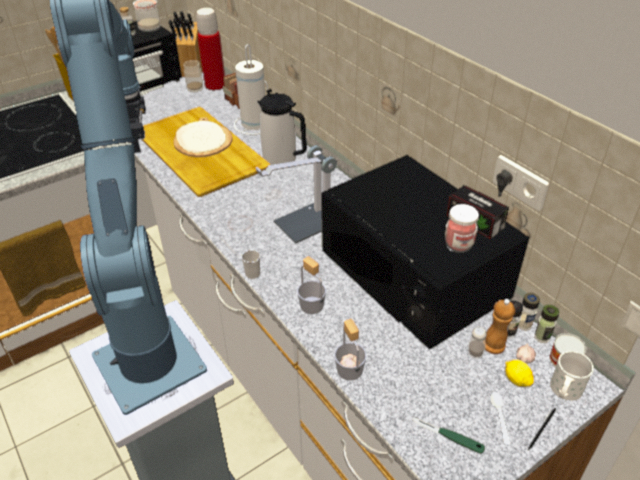

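View pics/side0.png

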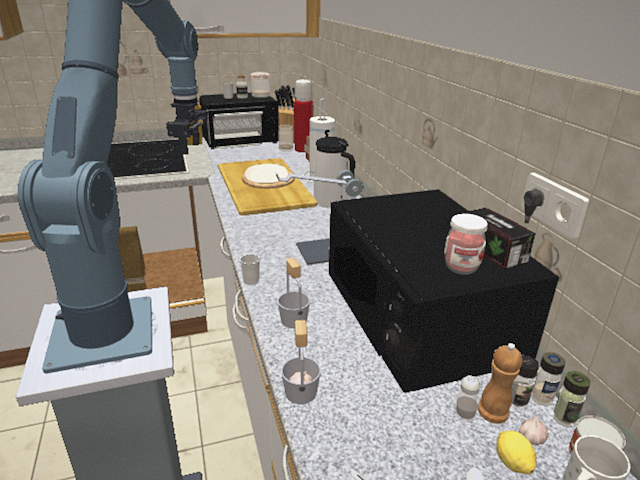

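Scene: the garlic pail is the nearer one (scene block ~(351,329), side ~(301,333)). The empty pail is at (311,266)/(293,267). The balance arm runs from its hinge at scene ~(322,155) to the free end at ~(262,171).

```bash
cat > h.py <<'E'
import numpy as np,cv2
from bench import ctrl
from scipy.spatial.transform import Rotation as R
def P(n):
    c=ctrl.camera_info(n);M=cv2.Rodrigues(c["rvec"])[0]
    return c["intrinsics"]@np.c_[M,c["tvec"]]
def tri(a,b):
    X=cv2.triangulatePoints(P("scene"),P("side"),np.array(a,float).reshape(2,1),np.array(b,float).reshape(2,1)).ravel();return X[:3]/X[3]
def proj(n,X):
    p=P(n)@np.r_[X,1];return p[:2]/p[2]
def ray(n,uv,z):
    p=P(n);K=np.c_[p[:,:2],p[:,2]*z+p[:,3]];X=np.linalg.solve(K,[uv[0],uv[1],1]);return np.r_[X[:2]/X[2],z]
E
python3 - <<'E'
from h import *
I={n:cv2.imread(f"pics/{n}0.png") for n in("scene","side")}
def blob(n,x0,y0,x1,y1):
    h=cv2.cvtColor(I[n][y0:y1,x0:x1],cv2.COLOR_BGR2HSV);m=cv2.inRange(h,(8,80,90),(25,255,255))
    k,_,st,c=cv2.connectedComponentsWithStats(m);i=1+st[1:,4].argmax();print(n,st[i],c[i]+[x0,y0]);return c[i]+[x0,y0]
print("garlic",tri(blob("scene",335,312,365,345),blob("side",288,315,315,352)))
print("empty",tri(blob("scene",298,252,325,280),blob("side",283,254,305,282)))
a=cv2.resize(I["scene"][135:225,240:350],None,fx=5,fy=5,interpolation=2)
b=cv2.resize(I["side"][155:215,265:375],None,fx=5,fy=5,interpolation=2)
cv2.imwrite("pics/bal.png",np.vstack([a,b])[:, :][:750])
cv2.imwrite("pics/bal.png",cv2.resize(np.vstack([a,b]),None,fx=.8,fy=.8))
E
```

```text
scene [  9   7  15  22 225] [350.74666667 329.33333333]
side [  7   5  12  27 297] [300.58249158 332.80808081]
garlic [ 0.39407958 -0.30824127  0.14855046]
scene [  5   5  16  18 193] [310.51295337 265.30569948]
side [  4   4  13  20 213] [293.00938967 267.4600939 ]
empty [ 0.44042862 -0.07802479  0.14830238]
```

View pics/bal.png

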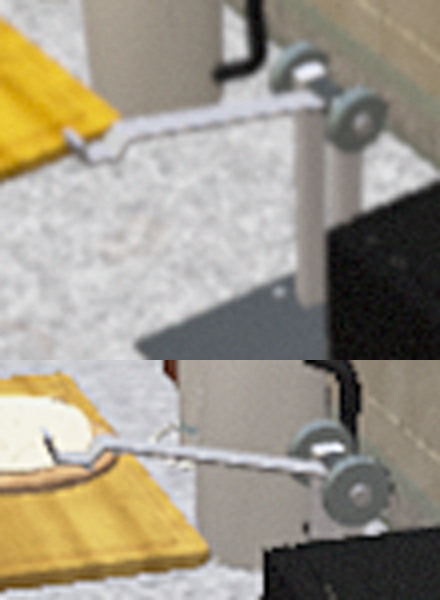

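Run:
```python
from h import *
c=tri((264.5,173.8),(283.75,180.3));l=tri((257.5,168),(276.5,173));h=tri((322.2,157.8),(350.3,182.8))
print("floor",c,"lip",l,"hinge",h)
for n,u in(("scene",(264.5,173.8)),("side",(283.75,180.3))):print(ray(n,u,.250))
for n,u in(("scene",(322.2,157.8)),("side",(350.3,182.8))):print(ray(n,u,.22))
d=h-c;print(np.degrees(np.arctan2(d[1],d[0])),np.linalg.norm(d[:2]))
s=ctrl.state();print(R.from_rotvec(s["orientation"]).as_matrix().round(3))
# pail bodies
g=np.array([.394,-.308]);e=np.array([.440,-.078]);print(np.linalg.norm(g),np.linalg.norm(c[:2]))
# block yaw: garlic block edges via crop; wide view
I=cv2.imread("pics/scene0.png");a=cv2.resize(I[305:385,320:385],None,fx=7,fy=7,interpolation=2)
I=cv2.imread("pics/side0.png");b=cv2.resize(I[315:410,275:330],None,fx=6,fy=6,interpolation=2)
b=cv2.copyMakeBorder(b,0,max(0,560-b.shape[0]),0,0,0)[:560];a=a[:b.shape[0]]
b=cv2.resize(b,(int(b.shape[1]*a.shape[0]/b.shape[0]),a.shape[0]))
cv2.imwrite("pics/pail.png",np.hstack([a,b])[:,:800])
```

```text
floor [0.49264363 0.22062864 0.24360561] lip [0.47574276 0.22878012 0.26477478] hinge [0.69341939 0.22396252 0.21555274]
[0.48749789 0.21217853 0.25      ]
[0.49002997 0.20638378 0.25      ]
[0.69013208 0.21884727 0.22      ]
[0.68829133 0.21258206 0.22      ]
0.9513079826911612 0.20080343756341007
[[ 0.413  0.911 -0.001]
 [ 0.911 -0.413 -0.002]
 [-0.002  0.    -1.   ]]
0.5000999900019995 0.5397913838314924
```

View pics/pail.png

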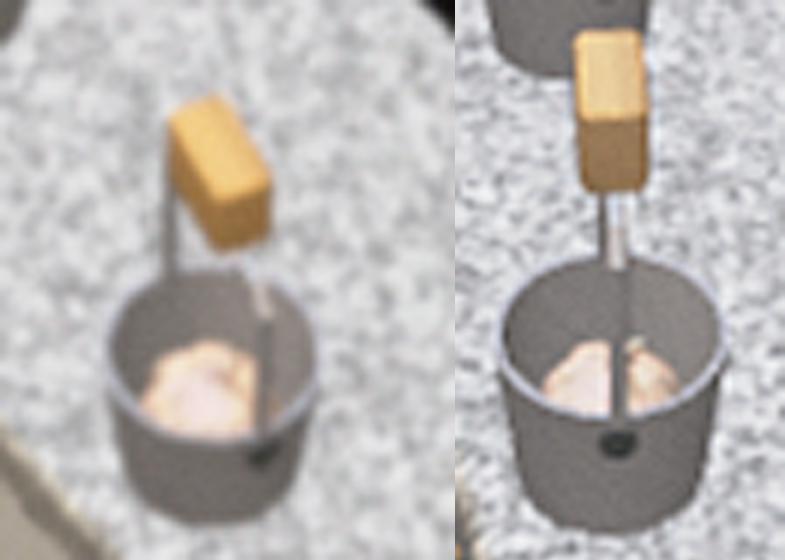

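The balance arm lies about along world +x, with the cradle near (0.489, 0.212). I now get the block's yaw from its top edges.

Run:
```python
from h import *
r=lambda x,y:ray("scene",(320+x/7,305+y/7),.167)
a,b,c,d=r(215,97),r(268,185),r(172,120),r(220,207)
print(a,b,c,d,(a+b+c+d)/4)
for v in(b-a,d-c,a-c,b-d):print(np.degrees(np.arctan2(v[1],v[0])),np.linalg.norm(v))
for z,u in((.0,(323,255)),(0.0,(430,348))):print("microwave",ray("scene",u,z))
```

```text
[ 0.40340365 -0.29537915  0.167     ] [ 0.39441806 -0.33520752  0.167     ] [ 0.38587766 -0.29500388  0.167     ] [ 0.37623319 -0.33336288  0.167     ] [ 0.38998314 -0.31473835  0.167     ]
-102.71353540896631 0.040829399402423604
-104.11314422775119 0.039552860018436296
-1.2266508170977892 0.017530015130188457
-5.792168112167125 0.018278189872204115
microwave [0.58219802 0.0654801  0.        ]
microwave [ 0.60040351 -0.37669962  0.        ]
```

>>> apply_moves(delta_rot=[[0, 0, 0], [0, 0, 0], [0, 0, 0], [0, 0, 0], [0, 0, 0]], travel=[[0, 0, 0.04], [0, 0, 0.04], [0, 0, 0.04], [0, 0, 0.04], [0, 0, 0.02]], grip=[-1, -1, -1, -1, -1])

```text
time: 0.52
ee_pos: [0.2689, 0.5928, 0.424]
orientation: [-2.638, -1.7, -0.008]
ft_force: [0.0, 1.1, 0.1]
gripper_width: 0.0881
```

>>> apply_moves(delta_rot=[[0, 0, 2], [0, 0, 2], [0, 0, 2], [0, 0, 2], [0, 0, 2]], travel=[[0.016, -0.034, 0], [0.016, -0.034, 0], [0.016, -0.034, 0], [0.016, -0.034, 0], [0.016, -0.034, 0]], grip=[-1, -1, -1, -1, -1])

```text
time: 0.93
ee_pos: [0.3488, 0.42, 0.4183]
orientation: [2.48, 1.928, -0.001]
ft_force: [0.8, -0.4, -0.1]
gripper_width: 0.0881
```

>>> apply_moves(delta_rot=[[0, 0, 2], [0, 0, 0], [0, 0, 0], [0, 0, 0], [0, 0, 0]], travel=[[0.016, -0.034, 0], [0.016, -0.034, 0], [0.016, -0.034, 0], [0.016, -0.034, 0], [0.016, -0.034, 0]], grip=[-1, -1, -1, -1, -1])

```text
time: 1.35
ee_pos: [0.4287, 0.25, 0.4185]
orientation: [-2.448, -1.969, 0.001]
ft_force: [0.7, 0.4, 0.1]
gripper_width: 0.0885
```

>>> apply_moves(delta_rot=[[0, 0, 0], [0, 0, 0], [0, 0, 0], [0, 0, 0], [0, 0, 0]], travel=[[0, -0.036, 0], [0, -0.036, 0], [0, -0.036, 0], [0, -0.036, 0], [0, -0.036, 0]], grip=[-1, -1, -1, -1, -1])

```text
time: 1.77
ee_pos: [0.4279, 0.0701, 0.4185]
orientation: [-2.448, -1.968, 0.0]
ft_force: [0.4, -0.5, 0.5]
gripper_width: 0.0883
```

>>> apply_moves(delta_rot=[[0, 0, 0], [0, 0, 0], [0, 0, 0], [0, 0, 0], [0, 0, 0]], travel=[[-0.008, -0.036, -0.01], [-0.008, -0.036, -0.01], [-0.008, -0.036, -0.01], [-0.008, -0.036, -0.01], [-0.008, -0.036, -0.01]], grip=[-1, -1, -1, -1, -1])

```text
time: 2.18
ee_pos: [0.3874, -0.1096, 0.3682]
orientation: [-2.448, -1.969, -0.001]
ft_force: [0.9, -0.4, -0.5]
gripper_width: 0.0879
```

>>> apply_moves(delta_rot=[[0, 0, 0], [0, 0, 0], [0, 0, 0], [0, 0, 0], [0, 0, 0]], travel=[[0, -0.036, -0.01], [0, -0.036, -0.01], [0, -0.036, -0.01], [0, -0.036, -0.01], [0, -0.036, -0.01]], grip=[-1, -1, -1, -1, -1])

```text
time: 2.6
ee_pos: [0.3881, -0.2896, 0.3183]
orientation: [2.447, 1.969, 0.001]
ft_force: [0.8, 0.4, 0.0]
gripper_width: 0.0881
```

>>> apply_moves(delta_rot=[[0, 0, 0], [0, 0, 0], [0, 0, 0]], travel=[[0, -0.022, -0.02], [0, 0, 0], [0, 0, 0]], grip=[-1, -1, -1])

```text
time: 2.85
ee_pos: [0.3873, -0.3105, 0.2976]
orientation: [-2.449, -1.964, 0.004]
ft_force: [-0.1, 1.1, 0.1]
gripper_width: 0.0882
```

```bash
cat >> h.py <<'E'
def wray(s,uv,z):
    c=ctrl.camera_info("wrist");K=c["intrinsics"];H=c["hand_eye"]
    T=np.eye(4);T[:3,:3]=R.from_rotvec(s["orientation"]).as_matrix();T[:3,3]=s["ee_pos"];T=T@H
    d=T[:3,:3]@np.linalg.solve(K,[uv[0],uv[1],1]);o=T[:3,3];return o+d*(z-o[2])/d[2]
E
python3 - <<'E'
from h import *
s=ctrl.state();I=ctrl.snapshot("wrist");print(s["ee_pos"],R.from_rotvec(s["orientation"]).as_matrix().round(3).tolist())
h=cv2.cvtColor(I,cv2.COLOR_BGR2HSV);m=cv2.inRange(h,(8,80,90),(25,255,255))
k,_,st,c=cv2.connectedComponentsWithStats(m)
for i in range(1,k):
    if st[i,4]>200:print(st[i],c[i])
i=1+st[1:,4].argmax();mm=(_==i).astype(np.uint8)
cn=max(cv2.findContours(mm,0,2)[0],key=cv2.contourArea)
q=cv2.boxPoints(cv2.minAreaRect(cn));w=np.array([wray(s,p,.167) for p in q]);print(q,w,w.mean(0))
for k in range(4):
    v=w[(k+1)%4]-w[k];print(np.degrees(np.arctan2(v[1],v[0])),np.linalg.norm(v))
cv2.imwrite("pics/w1.png",I)
E
```

```text
[ 0.38726951 -0.3104709   0.2976255 ] [[0.217, 0.976, -0.003], [0.976, -0.217, 0.001], [-0.0, -0.003, -1.0]]
[304 122 101  25 248] [353.10483871 133.40725806]
[ 572  194   68   45 1947] [608.3030303  214.68464304]
[ 300  205   51   33 1593] [325.57627119 221.37099812]
[ 81 353  22  67 498] [ 88.80120482 389.88955823]
[545 354  21  66 441] [558.05442177 390.11564626]
[172 409  54  43 909] [199.51815182 423.32673267]
[255 424  29  32 433] [270.48960739 445.8891455 ]
[ 290  436  350   20 4760] [482.26764706 448.24054622]
[[290. 436.]
 [639. 436.]
 [639. 455.]
 [290. 455.]] [[ 0.59648956 -0.39036774  0.167     ]
 [ 0.67249149 -0.04898172  0.167     ]
 [ 0.69860086 -0.04765575  0.167     ]
 [ 0.62092102 -0.39655306  0.167     ]] [ 0.64712573 -0.22088957  0.167     ]
77.44906382800843 0.34974377171021953
2.9072899442829816 0.026143018727549903
-102.55182602640244 0.35744019670071997
165.7929154050626 0.025202272345263774
```

View pics/w1.png

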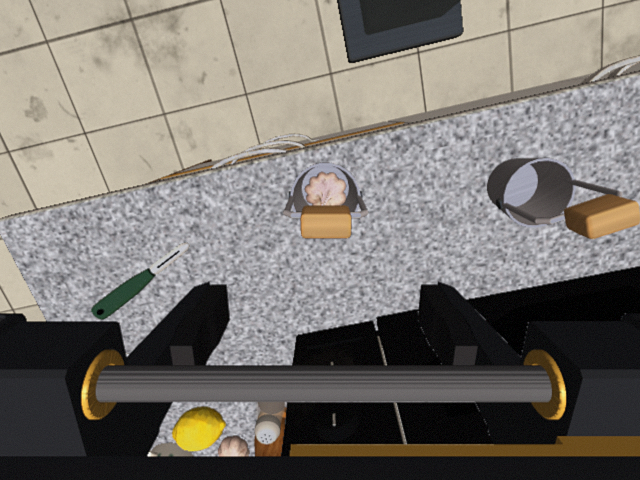

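The garlic block is at wrist pixels x 300–351, y 205–238, already square with the image.

Run:
```python
from h import *
s=ctrl.state();I=cv2.imread("pics/w1.png")
h=cv2.cvtColor(I,cv2.COLOR_BGR2HSV);m=cv2.inRange(h,(8,80,90),(25,255,255))
a=m[200:245,290:360]
for y in range(4,41,3):
    x=np.where(a[y])[0];print(y+200,x.min()+290 if len(x) else None,x.max()+290 if len(x) else None,I[y+200,325])
col=lambda x:np.where(m[200:245,x])[0].max()+201
xs=np.arange(305,347);f=np.polyfit(xs,[col(x) for x in xs],1);print("slope deg",np.degrees(np.arctan(f[0])))
L,Rr=wray(s,(301,np.polyval(f,301)),.167),wray(s,(351,np.polyval(f,351)),.167)
v=Rr-L;print(L,Rr,np.linalg.norm(v),np.degrees(np.arctan2(v[1],v[0])))
n=np.array([v[1],-v[0],0]);n/=np.linalg.norm(n);print("centre",(L+Rr)/2-n*.011*np.sign(n[0]))
```

```text
204 None None [184 194 217]
207 304 348 [ 41  75 107]
210 302 349 [ 49  85 120]
213 302 349 [ 64 105 143]
216 301 350 [107 166 208]
219 301 350 [109 164 205]
222 301 350 [109 167 207]
225 301 350 [115 172 215]
228 301 350 [105 159 200]
231 301 350 [ 96 151 190]
234 301 350 [101 152 194]
237 303 348 [ 77 135 182]
240 None None [161 156 155]
slope deg -7.13988572759538e-14
[ 0.39641456 -0.32925191  0.167     ] [ 0.40524808 -0.28917767  0.167     ] 0.0410362716517827 77.56915561822913
centre [ 0.3900892  -0.30684691  0.167     ]
```

>>> apply_moves(delta_rot=[[0, 0, 0], [0, 0, 0], [0, 0, 0], [0, 0, 0], [0, 0, 0]], travel=[[0.003, 0.003, -0.03], [0, 0, -0.04], [0, 0, -0.04], [0, 0, -0.03], [0, 0, -0.018]], grip=[-1, -1, -1, -1, -1])

```text
time: 3.32
ee_pos: [0.3914, -0.3041, 0.1386]
orientation: [-2.443, -1.97, -0.001]
ft_force: [0.0, 0.1, -0.4]
gripper_width: 0.0878
```

>>> apply_moves(delta_rot=[[0, 0, 0], [0, 0, 0], [0, 0, 0], [0, 0, 0], [0, 0, 0]], travel=[[0, 0, 0], [0, 0, 0], [0, 0, 0], [0, 0, 0], [0, 0, 0]], grip=[-0.3, -0.1, 0, 0.1, 0.3])

```text
time: 3.73
ee_pos: [0.3926, -0.3073, 0.1423]
orientation: [2.446, 1.968, 0.003]
ft_force: [0.5, -1.2, -0.3]
gripper_width: 0.0568
```

>>> apply_moves(delta_rot=[[0, 0, 0], [0, 0, 0], [0, 0, 0], [0, 0, 0], [0, 0, 0]], travel=[[0, 0, 0], [0, 0, 0], [0, 0, 0], [0, 0, 0], [0, 0, 0]], grip=[1, 1, 1, 1, 1])

```text
time: 4.15
ee_pos: [0.3919, -0.3076, 0.1412]
orientation: [2.448, 1.967, 0.001]
ft_force: [-1.8, -1.0, 6.0]
gripper_width: 0.0422
```

>>> apply_moves(delta_rot=[[0, 0, 0], [0, 0, 0], [0, 0, 0], [0, 0, 0], [0, 0, 0]], travel=[[0, 0, 0.005], [0, 0, 0.012], [0, 0, 0.02], [0, 0, 0.03], [0, 0, 0.03]], grip=[1, 1, 1, 1, 1])

```text
time: 4.57
ee_pos: [0.3903, -0.3065, 0.2387]
orientation: [-2.447, -1.966, 0.002]
ft_force: [1.0, 0.4, -2.7]
gripper_width: 0.0416
```

>>> apply_moves(delta_rot=[[0, 0, 0], [0, 0, 0], [0, 0, 0], [0, 0, 0], [0, 0, 0]], travel=[[0, 0, 0.03], [0, 0, 0.03], [0, 0, 0.03], [0, 0, 0.03], [0, 0, 0.02]], grip=[1, 1, 1, 1, 1])

```text
time: 4.98
ee_pos: [0.3911, -0.3075, 0.3809]
orientation: [2.448, 1.966, 0.002]
ft_force: [0.8, -0.2, -2.6]
gripper_width: 0.0415
```

>>> apply_moves(delta_rot=[[0, 0, 0], [0, 0, 0], [0, 0, 2], [0, 0, 2], [0, 0, 2]], travel=[[0, 0.006, 0.01], [0, 0.012, 0], [0, 0.018, 0], [0, 0.024, 0], [0, 0.024, 0]], grip=[1, 1, 1, 1, 1])

```text
time: 5.4
ee_pos: [0.3903, -0.2218, 0.387]
orientation: [-2.34, -2.094, 0.002]
ft_force: [0.1, 0.1, -3.9]
gripper_width: 0.0418
```

>>> apply_moves(delta_rot=[[0, 0, 2], [0, 0, 2], [0, 0, 2], [0, 0, 0.5], [0, 0, 0]], travel=[[0, 0.026, 0], [0, 0.026, 0], [0, 0.026, 0], [0, 0.026, 0], [0, 0.026, 0]], grip=[1, 1, 1, 1, 1])

```text
time: 5.82
ee_pos: [0.3901, -0.0915, 0.3871]
orientation: [-2.218, -2.223, 0.002]
ft_force: [0.7, 0.1, -2.9]
gripper_width: 0.0417
```

>>> apply_moves(delta_rot=[[0, 0, 0], [0, 0, 0], [0, 0, 0], [0, 0, 0], [0, 0, 0]], travel=[[0, 0.028, 0], [0, 0.028, 0], [0, 0.028, 0], [0, 0.028, 0], [0, 0.028, 0]], grip=[1, 1, 1, 1, 1])

```text
time: 6.23
ee_pos: [0.3901, 0.0481, 0.3871]
orientation: [-2.219, -2.223, 0.003]
ft_force: [-0.2, -0.6, -1.4]
gripper_width: 0.0415
```

>>> apply_moves(delta_rot=[[0, 0, 0], [0, 0, 0], [0, 0, 0], [0, 0, 0], [0, 0, 0]], travel=[[0, 0.028, 0], [0, 0.028, 0], [0, 0.028, 0], [0, 0.028, 0], [0, 0.022, 0]], grip=[1, 1, 1, 1, 1])

```text
time: 6.65
ee_pos: [0.39, 0.1828, 0.387]
orientation: [-2.217, -2.225, 0.003]
ft_force: [0.1, -0.0, -2.7]
gripper_width: 0.0418
```

>>> apply_moves(delta_rot=[[0, 0, 0], [0, 0, 0], [0, 0, 0], [0, 0, 0], [0, 0, 0]], travel=[[0.003, 0.015, -0.01], [0.003, 0.01, -0.02], [0, 0, -0.02], [0, 0, -0.02], [0, 0, -0.01]], grip=[1, 1, 1, 1, 1])

```text
time: 7.07
ee_pos: [0.3953, 0.2051, 0.3049]
orientation: [-2.218, -2.224, 0.008]
ft_force: [-0.0, -0.8, -2.7]
gripper_width: 0.0418
```

Run:
```python
from h import *
s=ctrl.state();print(s["ee_pos"],s["ft_force"],R.from_rotvec(s["orientation"]).as_matrix().round(3).tolist())
I={n:ctrl.snapshot(n) for n in("scene","side")}
for n in I:cv2.imwrite(f"pics/{n}1.png",I[n]);print(n,proj(n,s["ee_pos"]),proj(n,[.489,.212,.252]))
a=cv2.resize(I["scene"][100:240,215:355],None,fx=4,fy=4,interpolation=2)
b=cv2.resize(I["side"][120:260,225:285+80],None,fx=4,fy=4,interpolation=2)
cv2.imwrite("pics/ap.png",cv2.resize(np.hstack([a,b]),(800,400)))
```

```text
[0.3953483  0.20508275 0.30492105] [-0.0230071  -0.79833835 -2.6525706 ] [[-0.002, 1.0, -0.004], [1.0, 0.002, -0.003], [-0.003, -0.004, -1.0]]
scene [234.99237939 169.96970411] [264.94774529 173.06086789]
side [248.39262016 164.26946865] [282.87969523 178.92514897]
```

View pics/ap.png

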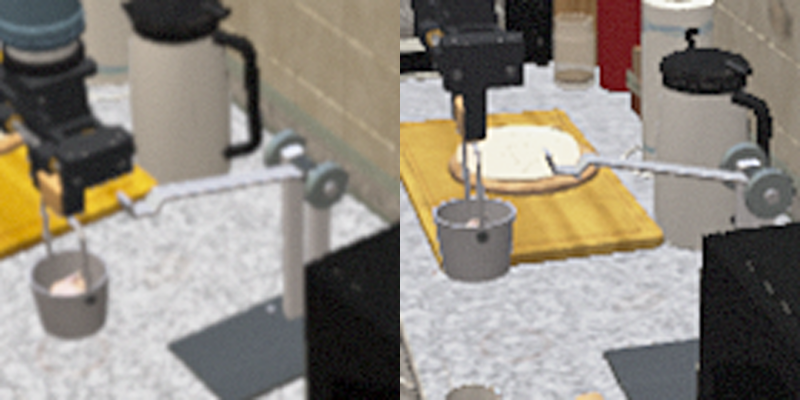

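>>> apply_moves(delta_rot=[[0, 0, 0], [0, 0, 0], [0, 0, 0], [0, 0, 0], [0, 0, 0]], travel=[[0.006, 0.005, 0], [0.012, 0.002, 0], [0.016, 0, 0], [0.016, 0, 0], [0.016, 0, 0]], grip=[1, 1, 1, 1, 1])

```text
time: 7.58
ee_pos: [0.4653, 0.2137, 0.3093]
orientation: [2.219, 2.223, 0.004]
ft_force: [0.0, -0.7, -2.3]
gripper_width: 0.0417
```

>>> apply_moves(delta_rot=[[0, 0, 0], [0, 0, 0], [0, 0, 0], [0, 0, 0], [0, 0, 0]], travel=[[0.014, 0, 0], [0.01, 0, 0], [0.006, 0, 0], [0, 0, 0], [0, 0, 0]], grip=[1, 1, 1, 1, 1])

```text
time: 8.0
ee_pos: [0.4933, 0.2131, 0.3079]
orientation: [-2.219, -2.223, -0.0]
ft_force: [0.7, 1.3, -1.9]
gripper_width: 0.0418
```

```bash
cat > look.py <<'E'
from h import *
import sys
t=sys.argv[1]
s=ctrl.state();print(s["time"],s["ee_pos"],s["ft_force"],s["moment"],s["gripper_width"])
I={n:ctrl.snapshot(n) for n in("scene","side")}
for n in I:cv2.imwrite(f"pics/{n}_{t}.png",I[n]);print(n,proj(n,s["ee_pos"]-[.002,0,.011]))
a=cv2.resize(I["scene"][120:240,230:350],None,fx=4,fy=4,interpolation=2)
b=cv2.resize(I["side"][130:250,250:370],None,fx=4,fy=4,interpolation=2)
cv2.imwrite(f"pics/v_{t}.png",cv2.resize(np.hstack([a,b]),(800,400)))
E
python3 look.py a
```

```text
8.0 [0.49332307 0.21312244 0.30793909] [ 0.71280815  1.26977013 -1.94089405] [0.03683796 0.13442725 0.058366  ] 0.0417924697365864
scene [264.41731058 159.19385605]
side [283.34146995 163.08881984]
```

View pics/v_a.png

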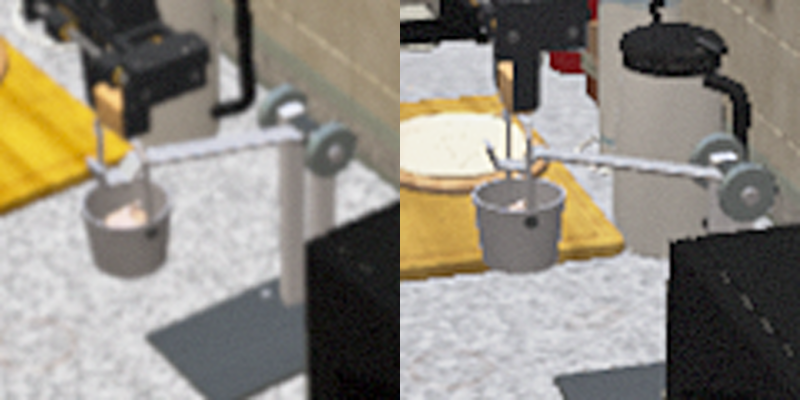

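Run:
```python
from h import *
a=cv2.resize(cv2.imread("pics/scene_a.png")[140:190,245:285],None,fx=10,fy=10,interpolation=2)
b=cv2.resize(cv2.imread("pics/side_a.png")[145:195,265:305],None,fx=10,fy=10,interpolation=2)
cv2.imwrite("pics/z.png",np.hstack([a,b]))
```

```text
(no output)
```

View pics/z.png

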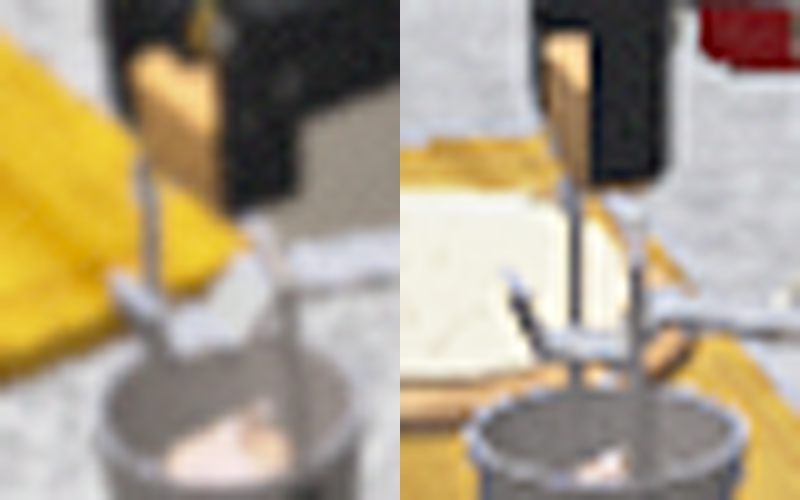

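The crossbar sits about 5 mm too far toward the hinge (leg midpoint vs trough floor centre: scene 218 vs 200, side 606 vs 583 zoom pixels). I back off 5 mm, then lower.

>>> apply_moves(delta_rot=[[0, 0, 0], [0, 0, 0], [0, 0, 0], [0, 0, 0], [0, 0, 0]], travel=[[-0.003, 0, -0.002], [-0.002, 0, -0.005], [0, 0, -0.006], [0, 0, -0.006], [0, 0, -0.006]], grip=[1, 1, 1, 1, 1])

```text
time: 8.52
ee_pos: [0.4881, 0.2129, 0.2819]
orientation: [-2.219, -2.224, 0.001]
ft_force: [0.5, -0.9, -2.1]
gripper_width: 0.0418
```

>>> apply_moves(delta_rot=[[0, 0, 0], [0, 0, 0], [0, 0, 0], [0, 0, 0], [0, 0, 0]], travel=[[0, 0, -0.004], [0, 0, -0.004], [0, 0, -0.004], [0, 0, -0.003], [0, 0, -0.003]], grip=[1, 1, 1, 1, 1])

```text
time: 8.93
ee_pos: [0.4885, 0.213, 0.2644]
orientation: [2.219, 2.224, 0.0]
ft_force: [-0.0, -1.0, -1.7]
gripper_width: 0.0416
```

>>> apply_moves(delta_rot=[[0, 0, 0], [0, 0, 0], [0, 0, 0], [0, 0, 0], [0, 0, 0]], travel=[[0, 0, -0.003], [0, 0, -0.003], [0, 0, -0.003], [0, 0, -0.003], [0, 0, -0.003]], grip=[1, 1, 1, 1, 1])

```text
time: 9.35
ee_pos: [0.4885, 0.213, 0.2495]
orientation: [-2.219, -2.224, -0.0]
ft_force: [-0.5, 0.3, -1.0]
gripper_width: 0.0417
```

```bash
python3 look.py b
python3 - <<'E'
from h import *
a=cv2.resize(cv2.imread("pics/scene_b.png")[140:200,245:295],None,fx=8,fy=8,interpolation=2)
b=cv2.resize(cv2.imread("pics/side_b.png")[145:205,265:315],None,fx=8,fy=8,interpolation=2)
cv2.imwrite("pics/z2.png",np.hstack([a,b]))
E
```

```text
9.35 [0.48847049 0.21301873 0.24950891] [-0.54873692  0.31050453 -0.96924138] [0.03474665 0.12813345 0.07029701] 0.041682327829146645
scene [264.2919456  177.13491102]
side [281.97765681 183.47747554]
```

View pics/z2.png

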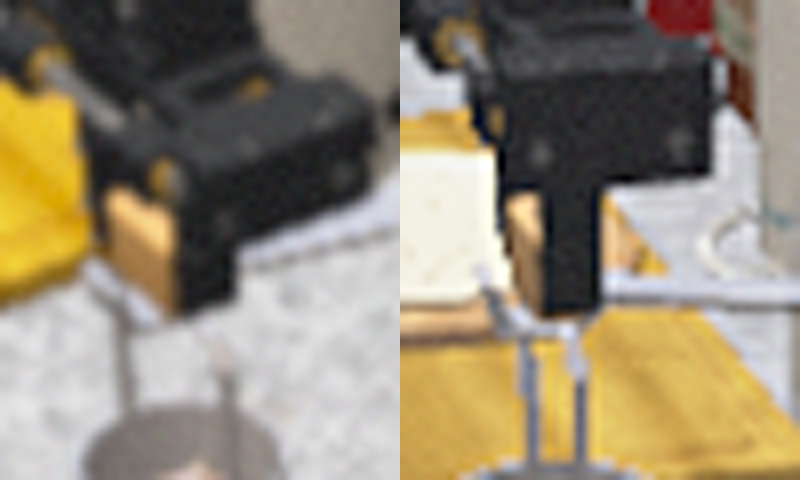

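The bow is seated: the lip stands outside the block (side ~(485,280)), the crossbar lies on the trough floor and the force is falling. I continue lowering slowly.

>>> apply_moves(delta_rot=[[0, 0, 0], [0, 0, 0], [0, 0, 0], [0, 0, 0], [0, 0, 0]], travel=[[0, 0, -0.003], [0, 0, -0.003], [0, 0, -0.003], [0, 0, -0.003], [0, 0, -0.003]], grip=[1, 1, 1, 1, 1])

```text
time: 9.87
ee_pos: [0.488, 0.213, 0.2343]
orientation: [-2.219, -2.223, 0.001]
ft_force: [-2.7, 0.2, -0.4]
gripper_width: 0.0419
```

>>> apply_moves(delta_rot=[[0, 0, 0], [0, 0, 0], [0, 0, 0], [0, 0, 0], [0, 0, 0]], travel=[[0, 0, -0.003], [0, 0, -0.003], [0, 0, -0.003], [0, 0, -0.003], [0, 0, -0.003]], grip=[1, 1, 1, 1, 1])

```text
time: 10.28
ee_pos: [0.4881, 0.213, 0.2193]
orientation: [-2.219, -2.223, 0.001]
ft_force: [-3.5, 0.1, -0.6]
gripper_width: 0.0415
```

```bash
cat > avg.py <<'E'
from h import *
F=[];Z=[];M=[]
for i in range(25):
    ctrl.snapshot("side");s=ctrl.state();F.append(s["ft_force"]);Z.append(s["ee_pos"]);M.append(s["moment"])
F=np.array(F);print(s["time"],np.mean(Z,0),F.mean(0),F.std(0)/5,np.mean(M,0))
E
python3 avg.py
```

```text
11.5333 [0.48817675 0.21299618 0.21965779] [-4.88891272  0.70145029 -0.3945561 ] [0.12650313 0.09195082 0.10262347] [0.19681969 1.0616102  0.01432069]
```

The side force of -4.9 N in x means the bow is pressing on the trough's hinge-side wall. I ease it off toward -x.

>>> apply_moves(delta_rot=[[0, 0, 0], [0, 0, 0], [0, 0, 0], [0, 0, 0], [0, 0, 0]], travel=[[-0.001, 0, 0], [-0.001, 0, 0], [-0.001, 0, 0], [0, 0, 0], [0, 0, 0]], grip=[1, 1, 1, 1, 1])

```text
time: 11.95
ee_pos: [0.4866, 0.2129, 0.2203]
orientation: [2.219, 2.222, 0.003]
ft_force: [1.1, -0.4, -0.2]
gripper_width: 0.0417
```

```bash
python3 avg.py
```

```text
13.2 [0.48566564 0.21293905 0.21978425] [ 1.2930303  -0.20804644 -0.38968846] [0.0655854  0.07848907 0.13122555] [ 0.0470772  -0.28719927 -0.01058394]
```

>>> apply_moves(delta_rot=[[0, 0, 0], [0, 0, 0], [0, 0, 0], [0, 0, 0], [0, 0, 0]], travel=[[0.0005, 0, -0.002], [0, 0, -0.002], [0, 0, -0.002], [0, 0, -0.001], [0, 0, 0]], grip=[1, 1, 1, 1, 1])

```text
time: 13.62
ee_pos: [0.486, 0.2129, 0.2124]
orientation: [-2.219, -2.224, 0.0]
ft_force: [0.5, -0.1, 0.7]
gripper_width: 0.0419
```

```bash
python3 avg.py
```

```text
14.8667 [0.48594257 0.21295251 0.21271286] [ 0.77187401  0.02160413 -0.19657249] [0.11435538 0.09807651 0.09677455] [ 0.03141109 -0.15349803 -0.01209926]
```

>>> apply_moves(delta_rot=[[0, 0, 0], [0, 0, 0], [0, 0, 0], [0, 0, 0], [0, 0, 0]], travel=[[0.0003, 0, -0.001], [0, 0, -0.001], [0, 0, -0.001], [0, 0, -0.001], [0, 0, 0]], grip=[1, 1, 1, 1, 1])

```text
time: 15.28
ee_pos: [0.4864, 0.2129, 0.2086]
orientation: [2.219, 2.223, 0.0]
ft_force: [0.6, -0.3, -0.1]
gripper_width: 0.0414
```

```bash
python3 avg.py; python3 avg.py; python3 look.py c
python3 - <<'E'
from h import *
a=cv2.resize(cv2.imread("pics/scene_c.png")[145:215,240:290],None,fx=8,fy=8,interpolation=2)
b=cv2.resize(cv2.imread("pics/side_c.png")[155:225,265:315],None,fx=8,fy=8,interpolation=2)
cv2.imwrite("pics/z3.png",np.hstack([a,b]))
E
```

```text
16.5333 [0.48636027 0.21295939 0.20875716] [ 1.14970274 -0.45292992  0.26443693] [0.11718893 0.09296817 0.06639345] [-0.00902108 -0.26677315 -0.0110146 ]
17.7833 [0.48628215 0.21297512 0.20872282] [ 1.33676817 -0.29571723  0.29953353] [0.12329944 0.08870538 0.0977821 ] [ 0.01734955 -0.33694365 -0.00520451]
17.7833 [0.48629175 0.2129458  0.20871514] [ 1.31450093 -0.44704952  0.0505528 ] [ 0.01289689 -0.30772935  0.01234186] 0.04182817813674729
scene [264.57095197 189.08881141]
side [281.47866866 197.21190224]
```

View pics/z3.png

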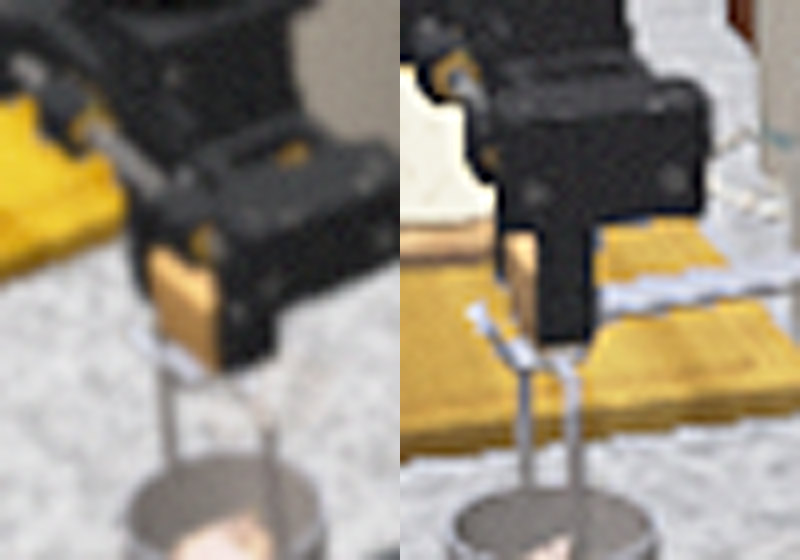

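Seated, arm sloping down and carrying the pail. Fz is slightly past zero, so I raise 1.5 mm and shift +0.6 mm in x to unload the side.

>>> apply_moves(delta_rot=[[0, 0, 0], [0, 0, 0], [0, 0, 0]], travel=[[0.0006, 0, 0.001], [0, 0, 0.0005], [0, 0, 0]], grip=[1, 1, 1])

```text
time: 18.13
ee_pos: [0.4863, 0.2129, 0.2101]
orientation: [-2.219, -2.223, 0.002]
ft_force: [-1.0, 0.7, 0.3]
gripper_width: 0.0417
```

```bash
python3 avg.py; python3 avg.py
```

```text
19.3833 [0.4866843  0.21294273 0.21013451] [-1.58950779  0.04620794 -0.11770655] [0.08919049 0.08618375 0.10140316] [0.07670267 0.35206141 0.00802081]
20.6333 [0.48687543 0.2129416  0.21021117] [-1.63437445 -0.00477389 -0.08053945] [0.11746256 0.09911326 0.08300108] [ 4.48718600e-02  3.66375125e-01 -2.18742619e-04]
```

>>> apply_moves(delta_rot=[[0, 0, 0], [0, 0, 0], [0, 0, 0], [0, 0, 0], [0, 0, 0]], travel=[[-0.0003, 0, -0.0003], [0, 0, 0], [0, 0, 0], [0, 0, 0], [0, 0, 0]], grip=[1, 1, 0.1, 0.05, 0.03])

```text
time: 21.05
ee_pos: [0.4869, 0.2129, 0.21]
orientation: [2.219, 2.223, 0.001]
ft_force: [-0.2, -0.8, -0.3]
gripper_width: 0.0425
```

>>> apply_moves(delta_rot=[[0, 0, 0], [0, 0, 0], [0, 0, 0], [0, 0, 0], [0, 0, 0]], travel=[[0, 0, 0], [0, 0, 0], [0, 0, 0], [0, 0, 0], [0, 0, 0]], grip=[0, -0.05, -0.1, -0.2, -0.3])

```text
time: 21.47
ee_pos: [0.4866, 0.213, 0.21]
orientation: [2.219, 2.224, 0.0]
ft_force: [-0.2, 0.8, -0.4]
gripper_width: 0.0568
```

>>> apply_moves(delta_rot=[[0, 0, 0], [0, 0, 0], [0, 0, 0], [0, 0, 0], [0, 0, 0]], travel=[[0, 0, 0], [0, 0, 0], [0, 0, 0], [0, 0, 0], [0, 0, 0]], grip=[-0.5, -0.7, -0.8, -0.8, -0.8])

```text
time: 21.88
ee_pos: [0.4866, 0.213, 0.2099]
orientation: [2.219, 2.224, 0.0]
ft_force: [-0.7, -0.6, -0.1]
gripper_width: 0.0795
```

```bash
python3 look.py d
python3 - <<'E'
from h import *
a=cv2.resize(cv2.imread("pics/scene_d.png")[145:225,240:290],None,fx=7,fy=7,interpolation=2)
b=cv2.resize(cv2.imread("pics/side_d.png")[155:235,265:315],None,fx=7,fy=7,interpolation=2)
cv2.imwrite("pics/z4.png",np.hstack([a,b]))
E
```

```text
21.8833 [0.48657842 0.21296843 0.20991642] [-0.67749339 -0.6207666  -0.11471101] [ 0.03459382 -0.01607145  0.0593086 ] 0.07952265757723088
scene [264.62596446 188.7106616 ]
side [281.56922219 196.80162318]
```

View pics/z4.png

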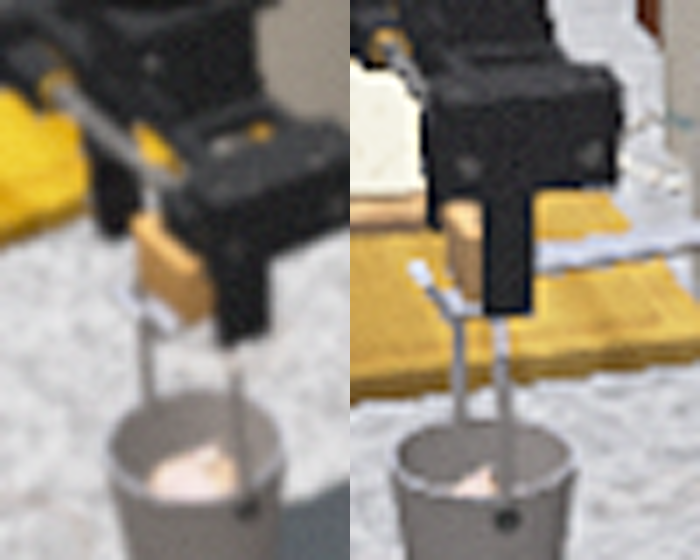

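Released: the block is free between the open fingers and the pail still hangs on the arm. Retreat straight up.

>>> apply_moves(delta_rot=[[0, 0, 0], [0, 0, 0], [0, 0, 0], [0, 0, 0], [0, 0, 0]], travel=[[0, 0, 0.008], [0, 0, 0.015], [0, 0, 0.02], [0, 0, 0.03], [0, 0, 0.03]], grip=[-0.8, -0.8, -0.8, -0.8, -0.8])

```text
time: 22.4
ee_pos: [0.4861, 0.2126, 0.3142]
orientation: [-2.219, -2.223, 0.002]
ft_force: [1.0, 1.0, 0.2]
gripper_width: 0.0792
```

>>> apply_moves(delta_rot=[[0, 0, 0], [0, 0, 0], [0, 0, 0], [0, 0, 0], [0, 0, 0]], travel=[[0, 0, 0.03], [0, 0, 0.03], [0, 0, 0.03], [0, 0, 0.02], [0, 0, 0]], grip=[-0.8, -0.8, -0.8, -0.8, -0.8])

```text
time: 22.82
ee_pos: [0.4882, 0.2135, 0.4283]
orientation: [2.218, 2.222, 0.013]
ft_force: [-0.6, 0.6, 0.4]
gripper_width: 0.0796
```

```bash
python3 avg.py; python3 look.py e
python3 - <<'E'
from h import *
def blob(f,x0,y0,x1,y1):
    I=cv2.imread(f)[y0:y1,x0:x1];m=cv2.inRange(cv2.cvtColor(I,cv2.COLOR_BGR2HSV),(8,80,90),(25,255,255));_,_,st,c=cv2.connectedComponentsWithStats(m);return c[1+st[1:,4].argmax()]+[x0,y0]
for n,b in(("scene",(298,252,325,280)),("side",(283,254,305,282))):print("empty",n,blob(f"pics/{n}_e.png",*b))
a=cv2.resize(cv2.imread("pics/scene_e.png")[110:290,220:360],None,fx=2.8,fy=2.8)
b=cv2.resize(cv2.imread("pics/side_e.png")[110:290,230:370],None,fx=2.8,fy=2.8)
cv2.imwrite("pics/z5.png",np.hstack([a,b]))
E
```

```text
23.4167 [0.48649634 0.21293289 0.42261561] [-0.02778765 -0.52404022 -0.44562007] [ 0.02603718 -0.02865475 -0.03473106] 0.07965211143037948Traceback (most recent call last):
  File "avg.py", line 4, in <module>
    ctrl.snapshot("side");s=ctrl.state();F.append(s["ft_force"]);Z.append(s["ee_pos"]);M.append(s["moment"])
    ~~~~~~~~~~~~~^^^^^^^^
ValueError: 200 camera calls are used up
Traceback (most recent call last):
  File "look.py", line 5, in <module>
    I={n:ctrl.snapshot(n) for n in("scene","side")}
         ~~~~~~~~~~~~~^^^
ValueError: 200 camera calls are used up
[ WARN:0@0.379] global loadsave.cpp:275 findDecoder imread_('pics/scene_e.png'): can't open/read file: check file path/integrity
Traceback (most recent call last):
TypeError: 'NoneType' object is not subscriptable
```

The camera calls are used up, so I check the empty pail in the last stored pictures (taken after release) and hand in.

Run:
```python
from h import *
def blob(f,x0,y0,x1,y1):
    I=cv2.imread(f)[y0:y1,x0:x1];m=cv2.inRange(cv2.cvtColor(I,cv2.COLOR_BGR2HSV),(8,80,90),(25,255,255));_,_,st,c=cv2.connectedComponentsWithStats(m);return c[1+st[1:,4].argmax()]+[x0,y0]
for n,b in(("scene",(298,252,325,280)),("side",(283,254,305,282))):print("empty",n,blob(f"pics/{n}0.png",*b),blob(f"pics/{n}_d.png",*b))
s=ctrl.state();print(s["time"],s["ee_pos"],abs(s["qvel"]).max())
print(ctrl.close_job())
```

```text
empty scene [310.51295337 265.30569948] [310.60416667 265.32291667]
empty side [293.00938967 267.4600939 ] [293.00938967 267.4600939 ]
23.4167 [0.48649634 0.21293289 0.42261561] 0.003568877718905697
the job is handed in; nothing more can be done
None
```

I hung the garlic pail in the balance's cradle and handed the job in at 23.4 s. I could not photograph the final state after the gripper pulled away, because my force averaging had used up all 200 camera calls.

**What I did:** I gripped the block by its ends, brought the bow in along +x over the lip and lowered it until the arm carried the weight. I held it there for about 3 s, making small corrections. I then opened the fingers gradually and withdrew straight up.

**Last checks:**
- **Load at release:** the vertical force averaged about -0.1 N (noise about 0.1 N), and the tool had come down about 56 mm from the calculated contact height. This suggests the arm was carrying nearly the whole weight.
- **After opening:** pictures taken with the fingers open show the block free between them and the pail still hanging on the arm.
- **Empty pail:** its position in the pictures did not change (within 0.1 px).
- **Pulling away:** force readings stayed within noise, about 1 N, and the gripper ended about 0.2 m above the hanging position.

**What went wrong or disagreed:**
- While lowering, a side force of up to about 5 N along x built up because the bow touched the trough wall. I relieved it before letting go.
- I also lowered about 2 mm too far, with about 0.3 N of push, and corrected that before release.

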